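# Free the shaker's jammed transport wedge and put it away

### The job

The steel transport wedge is jammed tight under the sprung platform of the small bench shaker. Take it by its orange handle and work it out with small side-to-side swings, easing it outwards, so that the light shaker is not dragged along; lay it flat on the bench and let go. Then take it again across its heavy steel head near the balance point, lift it level, and lay it gently flat in the blue tray, right side up, leaving everything else where it stands.

Things in the scene. Friction and masses are not known exactly. Their poses are not given: they have to be found in the camera images.
- shaker: Low bench shaker, 150 mm deep (x) x 200 wide (y), 70 high, 3.1 kg, loose on rubber feet: it slides on the bench at a level pull of about 18 N. Origin: centre of its underside; its -x side is the front, towards the robot, +z up. White base up to z = 30; on four corner bellows above it a sprung aluminium platform (underside z = 49, top z = 70).
- shaker_mouth (a point): Middle of the front edge of the gap between base and platform, where the wedge sticks out: 75 mm in front of the shaker's origin, 32 mm up (the wedge's underside); axes of the shaker. The wedge is clear once its nose is in front of this. The gap lets the wedge swing 0.25 rad either way.
- shaker_grip (a point): Point on the wedge's underside midway between the two round steel buttons (32 mm apart along y, at y = +/-16) by which the platform presses on the wedge with about 25 N; 15 mm behind shaker_mouth, axes of the shaker. Pulled straight, the wedge holds with nearly 30 N and the shaker comes along instead.
- shaker_pivot (a point): Pivot when the handle swings to the shaker's +y: 12 mm to +y of shaker_grip (mirrored at -12 mm for -y). Swung by the handle the wedge turns rather easily about one button, then the other. Swings of 0.15 rad or so to each side, about a point up to 14 mm from shaker_grip on the side towards which the handle swings, walk it out 2 to 4 mm each.
- platform (a joint): Height of the sprung platform (m), up positive: about -0.001 with the wedge fully in; it falls to its stop at -0.0035 once the wedge has come out some 25 mm. From there the wedge slides freely and can be drawn straight out.
- wedge: Transport wedge, 180 mm long, 0.42 kg. Origin: on its underside where handle and head join; +x to the nose, +z up. Steel head x = 0 to 80, 46 wide, sides upright, 16 thick at the handle, 8 at the nose. Orange, black-ribbed handle x = 0 to -100, 22 wide, 20 high, underside flush. At the start it lies along the shaker's x, nose at the shaker's centre, 75 mm of it in the gap.
- wedge_nose (a point): Middle of the wedge's nose end, 80 mm ahead of its origin, 4 mm above its underside; same axes as the wedge.
- wedge_handle (a point): Place to hold the handle: 70 mm behind the wedge's origin (30 mm from the handle's end), 10 mm above its underside; same axes.
- wedge_balance (a point): Balance point of the wedge, in the steel head 31 mm ahead of its origin, 7 mm above its underside; same axes.
- tray: Blue open tray, fixed to the bench, 240 (x) x 150 (y) mm, 18 high, walls and floor 5 mm thick. Origin: centre of its underside on the bench.
- sample_jar_1: Bystander: white jar with red lid, 48 mm across, 72 tall. Origin: centre of its underside. To be left alone.
- sample_jar_3: Bystander: white jar with white lid, 48 mm across, 57 tall. Origin: centre of its underside. To be left alone.
- beaker: Bystander: small glass beaker, 53 mm across, 71 tall. Origin: centre of its underside. To be left alone.
- timer: Bystander: white timer, 66x62x21 mm. Origin: centre of its underside. To be left alone.
- tape_roll: Bystander: roll of paper tape, 72 mm across, 19 high. Origin: centre of its underside. To be left alone.

How it is judged (in metres and radians):
On the way, in this order (a step that is already met when the one before it is completed fails the run):
1. the wedge is drawn out clear of the shaker and the platform has dropped to its stop (x of wedge_nose in the frame of shaker_mouth below -0.003 m and value of joint platform below -0.0025 m), for 0.1 s.
2. the wedge lies flat on the bench, let go (height (world z) of wedge below 0.004 m and linear speed of wedge below 0.03 m/s and angle between wedge's own z axis and vertical below 0.08 rad and contact force between the fingers and wedge below 0.1 N), for 0.2 s.
3. the wedge is held near its balance point (grasp point within 40 mm of it) and lifted more than 25 mm, level within 0.25 rad (height (world z) of each of wedge, wedge_nose above 0.025 m and distance between the grasp point and wedge_balance below 0.04 m and angle between wedge's own z axis and vertical below 0.25 rad and contact force between the fingers and wedge above 0.5 N), for 0.2 s.
At the end, for the whole second after the job is handed in: The wedge lies at rest flat on the tray's floor (underside 2 to 10 mm above the bench, level within 0.08 rad, right side up, its origin within 90 mm of the tray's centre), let go, with the platform down on its stop (height (world z) of wedge between 0.002 and 0.01 m and horizontal distance between wedge and tray below 0.09 m and linear speed of wedge below 0.03 m/s and angle between wedge's own z axis and vertical below 0.08 rad and contact force between the fingers and wedge below 0.1 N and value of joint platform below -0.0025 m); the robot touches nothing.
It fails at once if the shaker is dragged more than 30 mm from where it stood, or tipped more than 0.15 rad (distance of shaker from where it was at the start of the episode above 0.03 m or angle between shaker's own z axis and vertical above 0.15 rad).
It fails at once if the wedge is dropped (falls at over 0.7 m/s out of the fingers) (contact force between the fingers and wedge below 0.1 N and linear speed of wedge above 0.7 m/s).
It fails at once if a bystander is moved more than 30 mm (distance of any of sample_jar_1, sample_jar_3, beaker, timer, tape_roll from where it was at the start of the episode above 0.03 m).
It also fails if it takes over 64 s, if anything falls off the work surface, if the arm or the gripper's body presses on something with over 40 N, if the wrist force passes 120 N, or if a joint passes its speed limit or range.

### The arm

A 6-joint arm with a two-finger parallel gripper is mounted at the origin on a cart in front of the work surface, level with it; the furniture and walls round the work are solid. World frame = base frame: x ahead of the robot, y to its left, z up, the work surface at z = 0. Lengths are in mm, angles in rad, forces in N, time in s.
With the tool pointing down it reaches from about 350 to 875 mm from the base axis. Payload 4.2 kg.
Tool frame: the origin (TCP) lies midway between the tips of the shut fingers; the grasp point (between the pads) lies 19 mm behind it (arm.tcp_to_grasp is the distance from the TCP to the grasp point, in mm); z points along the fingers, y is the line along which they close (so a half turn about z gives the same grasp; the last joint's range is limited). The gripper opens to 85 mm and grips with 20 to 120 N. Pads are 22 mm wide; open, the fingers measure 114 mm over their backs; the gripper's body (76 mm by 85 mm) begins 54 mm behind the grasp point. The pads swing forward as they close: fully open they stand 13 mm farther back than shut.
Start: joints at [1.392, 0.385, 0.008, 0, -1.194, -0.259], TCP at [264.934, 566.047, 231.312] pointing down, gripper open.
Joint ranges: [-3.14, 3.14], [-1.21, 2.06], [-1.07, 1.41], [-3.16, 2.05], [-2.99, -0.16], [-3.1, 3.1]. Speed limits (rad/s): [2.79, 2.79, 3.14, 3.14, 3.14, 3.14].

### API

Orientations are given as a unit quaternion [x, y, z, w].
In Python, from bench import arm, imaging, job, models gives the robot as it stands.
- The arm moves only by the tool arm_command, never from a script. Its argument "rows" is a list of rows, each an object with "grip": the opening, from 0 (shut) to 1 (fully open); "linear": the shift along the tool's x, y, z in mm, a list of three; "rot": the turn, a rotation vector about the tool's x, y, z in rad, a list of three. In form: [{"grip": grip, "linear": [tx, ty, tz], "rot": [rx, ry, rz]}, ...]. A call has 1 to 10 rows; each row is the pose to reach, as a shift and turn from the pose commanded when the call began, along the tool's axes at that moment; what a row does not reach only later rows make up. A row lasts 1/8 s, in which the tool goes at most 62.5 mm and 10.7 degrees, less where a joint would pass 70% of its speed; a pose out of reach is approached as far as the arm can. A call with a gripper value outside its range is refused whole. The fingers move at their own pace and stop on an object; the grip force is fixed at half the most. Time passes only in rows, so rows that repeat a pose let the fingers close. It gives the time, the measured TCP pose, the force, the opening and the grip force at its end, in the units of the state.
- arm.read_state(): the state, without advancing time (a new reading comes with each control period).
- imaging.get_image(name): name is "scene" or "side" or "wrist"; returns a dict with "frame" (480x640x3 uint8, red, green, blue), "fx", "fy", "cx", "cy" (pixels), "k1" (the pictures are not rectified: a ray, as slopes to the right and down, at radius r is drawn at 1 + k1 r^2 times it, then the intrinsics apply), "extrinsics" (4x4, takes a point from world to camera coordinates); the wrist camera has in their place "T_tool_cam" (4x4, takes a point from camera to tool coordinates, whose origin is the TCP and whose axes are the flange's). Camera axes: x right, y down, z forward; pixel columns grow to the right and rows downward; lengths in mm; the calibration is good to about 2 mm. A picture is of the moment at which its call begins: read the wrist's pose just before it. There is no depth.
- job.job_done(): hands the job in; it is judged then, once.
Trained networks look in a picture, given as the dict that the camera call returned (one of the last four; its "shot" number tells which), for a name from the list of things; names that differ only in an ending like _2 or _b are one class to them, and where a whole thing is asked for, a point or a joint stands for the part that bears it (a point fixed in the world has none). Each returns a list of dicts, best first, with "score" (0 to 1); they miss things now and then, are a little off and sometimes report something else, mostly with a low value. They report only what shows in the picture. A call takes as long as a camera call.
- models.spot_in(picture, query): "rect" ([left, top, right, bottom] in pixels, round what is visible of it).
- models.tip_of(picture, query): "pixel" ([column, row] in pixels: a listed point, or the origin of a listed thing).
The state is a dict: "clock": time; "joints": joint angles; "joint_vel": joint speeds; "joint_efforts": joint torques, N m; "position": TCP position; "ee_rot": TCP orientation; "contact_force": force on the tool from outside, world axes, zero at the start; "wrist_torque": the same for the moment, N m; "gripper_width": finger opening in mm; "grasp_force": force on a finger pad.
Only numpy, scipy, OpenCV 4.12 (cv2) and the standard library are available. Lean on these libraries where they do the work, as an engineer would, in place of code of your own. Each camera call takes 0.05 s, during which the arm holds its last target. There are 200 camera calls.

## Working session

There is one attempt and no reset: what is moved stays moved. The work goes in short steps, Python scripts to look and compute and a tool call to move; the robot and the scene stay as the last step left them, time stands still between calls to the robot, and variables do not carry over. Pictures are saved under pics/ and viewed, at most 10 in all, crops included, and the job is handed in when it is done.

Besides the shell and the picture viewer there is one more tool, called after "Call:" as a command line: name --argument value ..., lists and objects as JSON in quotes. arm_command: Moves the arm, as the interface text tells. Its arguments: {"type":"object","properties":{"rows":{"type":"array"}},"required":["rows"]}

```bash
ls; mkdir -p pics; cat > h.py <<'E'
import numpy as np, cv2
from scipy.spatial.transform import Rotation as R
from bench import arm, imaging, job, models
def cam(name):
    s=arm.read_state(); p=imaging.get_image(name)
    if name=="wrist":
        T=np.eye(4);T[:3,:3]=R.from_quat(s["ee_rot"]).as_matrix();T[:3,3]=s["position"]
        W=T@np.array(p["T_tool_cam"])
    else: W=np.linalg.inv(np.array(p["extrinsics"]))
    return p,W
def hit(p,W,px,z):
    d=np.array([(px[0]-p["cx"])/p["fx"],(px[1]-p["cy"])/p["fy"]]);u=d.copy()
    for _ in range(20): u=d/(1+p["k1"]*(u@u))
    r=W[:3,:3]@np.array([u[0],u[1],1]); return W[:3,3]+r*(z-W[2,3])/r[2]
def proj(p,W,X):
    c=np.linalg.inv(W)@np.append(X,1); u=c[:2]/c[2]; u=u*(1+p["k1"]*(u@u))
    return [u[0]*p["fx"]+p["cx"],u[1]*p["fy"]+p["cy"]]
def save(p,n,f=None): cv2.imwrite("pics/"+n,cv2.cvtColor(p["frame"] if f is None else f,cv2.COLOR_RGB2BGR))
Z=dict(shaker=0,shaker_mouth=32,shaker_grip=32,wedge=32,wedge_nose=36,wedge_handle=42,wedge_balance=39,tray=0,sample_jar_1=0,sample_jar_3=0,beaker=0,timer=0,tape_roll=0)
E
cat > a.py <<'E'
from h import *
print(arm.read_state())
for n in ["scene","side"]:
    p,W=cam(n); save(p,n+"0.png"); print(n,W[:3,3].round())
    for q in Z:
        r=models.tip_of(p,q)[:2]
        print(q,[(round(t["score"],2),np.round(t["pixel"]).tolist(),hit(p,W,t["pixel"],Z[q])[:2].round(1).tolist()) for t in r])
E
python3 a.py
```

```text
pics
{'clock': 0.0, 'joints': array([ 1.39159903e+00,  3.85580106e-01,  6.60697615e-03, -4.91048734e-04,
       -1.19403439e+00, -2.58594736e-01]), 'joint_vel': array([ 4.15770798e-05, -2.49046555e-04,  1.43414984e-03,  4.55202299e-04,
        2.95617665e-04, -1.28635779e-03]), 'joint_efforts': array([-1.38379901e-04, -3.92288625e+01,  1.88403815e+01,  4.18594211e+00,
       -4.65943012e-03, -6.62895872e-07]), 'position': array([264.70018824, 565.51640224, 230.2011967 ]), 'ee_rot': array([ 9.76117481e-01, -2.17240396e-01, -1.84144423e-04,  1.11378286e-03]), 'contact_force': array([ 0.62316309,  0.55536052, -0.85079926]), 'wrist_torque': array([-0.01586068, -0.00419321, -0.02574627]), 'grasp_force': 0.0, 'gripper_width': 85.31305184951917}
scene [-90. 514. 484.]
shaker [(0.85, [269.0, 258.0], [694.0, 23.4]), (0.37, [169.0, 316.0], [631.3, 297.5])]
shaker_mouth [(0.86, [289.0, 259.0], [609.7, 25.9])]
shaker_grip []
wedge [(0.74, [285.0, 258.0], [619.0, 28.9]), (0.74, [196.0, 338.0], [492.7, 305.0])]
wedge_nose []
wedge_handle [(0.65, [303.0, 266.0], [550.2, 33.9])]
wedge_balance [(0.82
[... 597 characters left out ...]
, 6.2])]
shaker_mouth [(0.85, [330.0, 239.0], [614.9, 51.6])]
shaker_grip [(0.56, [338.0, 247.0], [634.9, 6.1]), (0.49, [343.0, 240.0], [648.9, 46.6])]
wedge [(0.95, [330.0, 245.0], [613.0, 14.3]), (0.28, [344.0, 244.0], [651.2, 22.4])]
wedge_nose []
wedge_handle []
wedge_balance [(0.59, [340.0, 240.0], [640.9, 30.2]), (0.23, [331.0, 243.0], [614.8, 12.4])]
tray [(0.93, [252.0, 328.0], [454.0, -295.9])]
sample_jar_1 [(0.77, [358.0, 214.0], [704.0, 303.3]), (0.71, [333.0, 216.0], [624.6, 287.1])]
sample_jar_3 [(0.77, [358.0, 214.0], [704.0, 303.3]), (0.71, [333.0, 216.0], [624.6, 287.1])]
beaker [(0.71, [301.0, 218.0], [524.8, 272.1])]
timer []
tape_roll [(0.56, [362.0, 258.0], [696.4, 3.4])]
```

View pics/scene0.png

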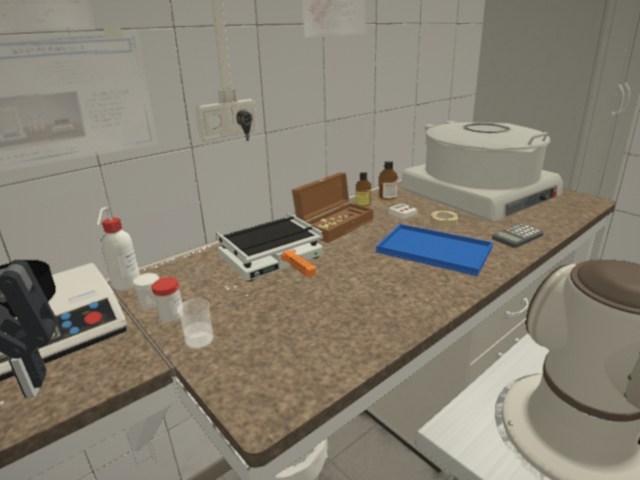

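```bash
cat >> h.py <<'E'
def go(xyz,yaw):
    """yaw = direction of tool x axis in world, tool down; prints linear, rot"""
    s=arm.read_state();A=R.from_quat(s["ee_rot"])
    B=R.from_matrix(np.array([[np.cos(yaw),np.sin(yaw),0],[np.sin(yaw),-np.cos(yaw),0],[0,0,-1.]]))
    print("lin",(A.inv().apply(np.array(xyz)-s["position"])).round(1),"rot",(A.inv()*B).as_rotvec().round(3))
E
python3 -c "
from h import *
p,W=cam('wrist');print(np.array(p['T_tool_cam']).round(2),p['fx'],p['cx'],p['cy'],p['k1'])
s=arm.read_state();print(R.from_quat(s['ee_rot']).as_matrix().round(2))
for y in (-.15,3.0): go([520,40,230],y)
"
```

```text
[[  -0.     -0.95   -0.32   81.92]
 [   1.     -0.     -0.      0.22]
 [   0.     -0.32    0.95 -143.28]
 [   0.      0.      0.      1.  ]] 386.34032205292505 316.1824822903054 243.4603237363529 -0.014692538701122729
[[ 0.91 -0.42 -0.  ]
 [-0.42 -0.91 -0.  ]
 [ 0.    0.   -1.  ]]
lin [454.  368.3   1.3] rot [ 0.    -0.    -0.288]
lin [454.  368.3   1.3] rot [-0.    -0.     2.845]
```

Call:
arm_command --rows '[{"grip": 1,"linear": [62,50,0],"rot": [0,0,-0.04]},{"grip": 1,"linear": [110,90,0],"rot": [0,0,-0.08]},{"grip": 1,"linear": [160,130,0],"rot": [0,0,-0.12]},{"grip": 1,"linear": [210,170,0],"rot": [0,0,-0.16]},{"grip": 1,"linear": [260,210,0],"rot": [0,0,-0.2]},{"grip": 1,"linear": [310,250,0],"rot": [0,0,-0.24]},{"grip": 1,"linear": [360,290,0],"rot": [0,0,-0.288]},{"grip": 1,"linear": [410,330,0],"rot": [0,0,-0.288]},{"grip": 1,"linear": [470,362,0],"rot": [0,0,-0.288]},{"grip": 1,"linear": [470,362,0],"rot": [0,0,-0.288]}]'

```text
clock: 2.7
position: [538.2, 36.3, 231.4]
ee_rot: [0.997, -0.076, 0.0, 0.0]
contact_force: [0.4, 0.3, -0.3]
gripper_width: 85.4
grasp_force: 0.0
```

```bash
cat > w.py <<'E'
from h import *
import sys
s=arm.read_state();print(s["clock"],s["position"].round(1),R.from_quat(s["ee_rot"]).as_matrix()[:2,0].round(3))
p,W=cam("wrist"); save(p,sys.argv[1])
for q in list(Z)[:7]:
    r=models.tip_of(p,q)[:2]
    print(q,[(round(t["score"],2),np.round(t["pixel"]).tolist(),hit(p,W,t["pixel"],Z[q])[:2].round(1).tolist()) for t in r])
E
python3 w.py w1.png
```

```text
2.7 [538.2  36.3 231.4] [ 0.988 -0.152]
shaker [(0.9, [311.0, 26.0], [690.4, 17.3]), (0.7, [33.0, 145.0], [633.0, 293.9])]
shaker_mouth [(0.6, [314.0, 111.0], [620.8, 25.1])]
shaker_grip [(0.95, [317.0, 94.0], [633.7, 20.9])]
wedge [(0.69, [314.0, 119.0], [615.1, 26.6])]
wedge_nose []
wedge_handle [(0.88, [321.0, 204.0], [543.6, 31.5])]
wedge_balance []
```

View pics/w1.png

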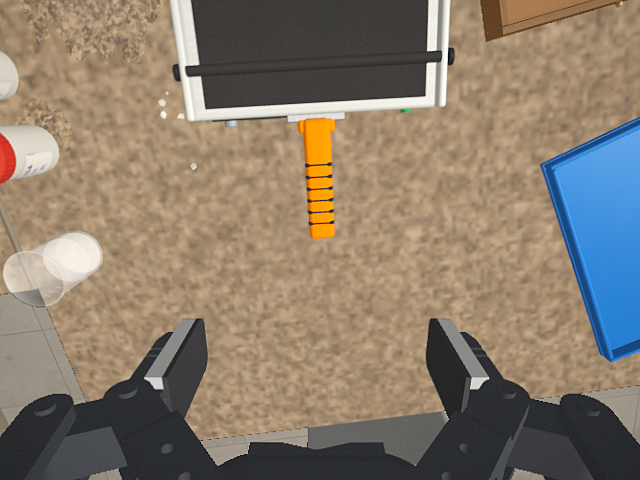

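```bash
cat > o.py <<'E'
from h import *
def handle(p,W,ztop):
    h=cv2.cvtColor(p["frame"],cv2.COLOR_RGB2HSV)
    m=cv2.inRange(h,(8,170,120),(24,255,255)); n,l,st,_=cv2.connectedComponentsWithStats(cv2.morphologyEx(m,cv2.MORPH_CLOSE,np.ones((7,7))))
    i=1+np.argmax(st[1:,4]); ys,xs=np.nonzero(l==i)
    P=np.array([hit(p,W,(x,y),ztop)[:2] for x,y in zip(xs[::3],ys[::3])])
    (c,sz,a)=cv2.minAreaRect(P.astype(np.float32)); b=cv2.boxPoints((c,sz,a))
    vx=cv2.fitLine(P.astype(np.float32),cv2.DIST_HUBER,0,.01,.01).ravel()
    return np.array(c).round(1),np.round(sz,1),b.round(1).tolist(),np.arctan(vx[1]/vx[0])
if __name__=="__main__":
    p,W=cam("wrist"); print(handle(p,W,52))
    a,b=hit(p,W,(192,121),70),hit(p,W,(443,106),70);print(a,b,np.arctan2(*(b-a)[:2]), (a+b)/2)
E
python3 o.py
```

```text
(array([565.6,  32.2]), array([ 28.8, 100. ]), [[514.0999755859375, 24.899999618530273], [613.0999755859375, 10.899999618530273], [617.2000122070312, 39.5], [518.0999755859375, 53.5]], np.float32(-0.10680142))
[626.12279736 121.32490584  70.        ] [608.89852102 -66.44547049  70.        ] -3.050118119848127 [617.51065919  27.43971768  70.        ]
```

```bash
python3 -c "
from h import *
go([546,33,110],-.1)"
```

```text
lin [ 10.1   5.5 121.6] rot [-0.    -0.    -0.048]
```

Call:
arm_command --rows '[{"grip": 1,"linear": [6,4,60],"rot": [0,0,-0.048]},{"grip": 1,"linear": [10,5.5,100],"rot": [0,0,-0.048]},{"grip": 1,"linear": [10,5.5,121],"rot": [0,0,-0.048]},{"grip": 1,"linear": [10,5.5,121],"rot": [0,0,-0.048]}]'

```text
clock: 3.65
position: [545.0, 32.3, 108.9]
ee_rot: [0.999, -0.05, -0.002, 0.001]
contact_force: [-0.1, 1.5, 0.7]
gripper_width: 85.4
grasp_force: 0.0
```

```bash
python3 w.py w2.png; python3 o.py|head -1
```

```text
3.65 [545.   32.3 108.9] [ 0.995 -0.101]
shaker []
shaker_mouth [(0.67, [316.0, 125.0], [620.0, 24.8])]
shaker_grip [(0.58, [315.0, 98.0], [633.8, 24.0])]
wedge [(0.76, [317.0, 138.0], [613.1, 24.8])]
wedge_nose []
wedge_handle [(0.58, [317.0, 262.0], [544.3, 31.9])]
wedge_balance []
(array([566.1,  30.4]), array([27.8, 99.8]), [[515.0, 21.600000381469727], [614.2999877929688, 11.5], [617.2000122070312, 39.099998474121094], [517.7999877929688, 49.29999923706055]], np.float32(-0.09672512))
```

View pics/w2.png

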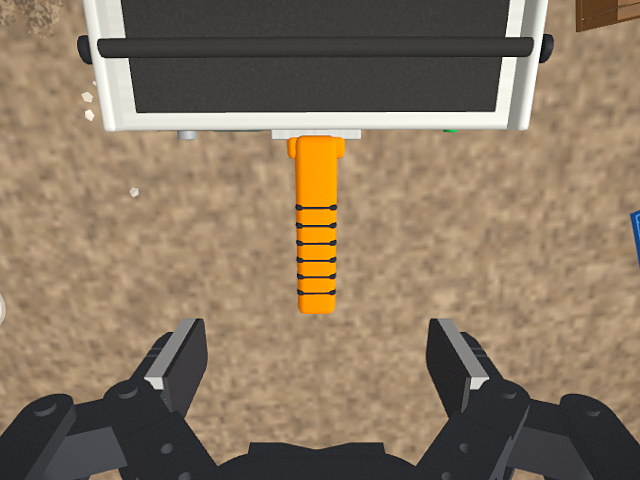

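Call:
arm_command --rows '[{"grip": 1,"linear": [1,0,40],"rot": [0,0,0]},{"grip": 1,"linear": [1,0,68],"rot": [0,0,0]},{"grip": 1,"linear": [1,0,75],"rot": [0,0,0]},{"grip": 0.5,"linear": [1,0,75],"rot": [0,0,0]},{"grip": 0,"linear": [1,0,75],"rot": [0,0,0]},{"grip": 0,"linear": [1,0,75],"rot": [0,0,0]},{"grip": 0,"linear": [1,0,75],"rot": [0,0,0]},{"grip": 0,"linear": [1,0,75],"rot": [0,0,0]},{"grip": 0,"linear": [1,0,75],"rot": [0,0,0]}]'

```text
clock: 5.22
position: [547.7, 32.1, 35.9]
ee_rot: [0.999, -0.051, 0.001, -0.0]
contact_force: [-1.2, 0.4, 4.4]
gripper_width: 20.2
grasp_force: 60.8
```

```bash
cat > sw.py <<'E'
from h import *
# swing plan in tool frame (tool x ~ shaker x, tool y ~ -shaker y); grip point g ahead of TCP
def rot(c,a,P):  # rotate wedge pose P=(x,y,yaw) about c by a, tool axes
    c=np.array(c);d=P[:2]-c
    return np.array([*(c+[np.cos(a)*d[0]-np.sin(a)*d[1],np.sin(a)*d[0]+np.cos(a)*d[1]]),P[2]+a])
def plan(P,targets,g,piv=12,n=3):
    for t in targets:   # t: wanted yaw in tool axes; handle goes to tool -y*sign(t) when yaw>0
        a=(t-P[2]); c=(g[0],g[1]-np.sign(a)*piv)   # handle at -x: yaw+ moves it to -y
        for k in range(n):
            P=rot(c,a/n,P); print("[%.1f, %.1f, 0] %.3f"%(P[0],P[1],P[2]))
        print()
    return P
if __name__=="__main__":
    s=arm.read_state();print(s["position"],s["gripper_width"],s["contact_force"])
    plan(np.zeros(3),[.15,-.15,.15,-.15],(90,0))
E
python3 sw.py
```

```text
[547.65646143  32.1098779   35.89494535] 20.19946978241985 [-1.24571871  0.38273767  4.40071736]
[-0.5, -4.5, 0] 0.050
[-0.7, -9.0, 0] 0.100
[-0.8, -13.6, 0] 0.150

[-2.9, -4.4, 0] 0.050
[-4.1, 5.0, 0] -0.050
[-4.3, 14.4, 0] -0.150

[-6.5, 4.8, 0] -0.050
[-7.7, -4.9, 0] 0.050
[-7.9, -14.7, 0] 0.150

[-10.0, -4.8, 0] 0.050
[-11.2, 5.3, 0] -0.050
[-11.4, 15.5, 0] -0.150
```

Call:
arm_command --rows '[{"grip": 0,"linear": [-0.5,-4.5,0],"rot": [0,0,0.05]},{"grip": 0,"linear": [-0.7,-9,0],"rot": [0,0,0.1]},{"grip": 0,"linear": [-0.8,-13.6,0],"rot": [0,0,0.15]},{"grip": 0,"linear": [-2.9,-4.4,0],"rot": [0,0,0.05]},{"grip": 0,"linear": [-4.1,5,0],"rot": [0,0,-0.05]},{"grip": 0,"linear": [-4.3,14.4,0],"rot": [0,0,-0.15]},{"grip": 0,"linear": [-6.5,4.8,0],"rot": [0,0,-0.05]},{"grip": 0,"linear": [-7,0,0],"rot": [0,0,0]},{"grip": 0,"linear": [-7,0,0],"rot": [0,0,0]}]'

```text
clock: 6.35
position: [543.2, 33.3, 36.0]
ee_rot: [0.999, -0.051, 0.003, -0.001]
contact_force: [5.9, -0.6, -1.0]
gripper_width: 20.6
grasp_force: 60.3
```

```bash
cat > c.py <<'E'
from h import *
import sys
s=arm.read_state();print(s["clock"],s["position"].round(1),R.from_quat(s["ee_rot"]).as_matrix()[:2,0].round(3),s["contact_force"].round(1),s["gripper_width"])
p,W=cam("wrist"); save(p,sys.argv[1])
for q in ["shaker_mouth","shaker_grip","wedge"]:
    print(q,[(round(t["score"],2),np.round(t["pixel"]).tolist(),hit(p,W,t["pixel"],Z[q])[:2].round(1).tolist()) for t in models.tip_of(p,q)[:1]])
E
python3 c.py w3.png
```

```text
6.35 [543.2  33.3  36. ] [ 0.995 -0.102] [ 5.9 -0.6 -1. ] 20.600800971865112
shaker_mouth [(0.76, [316.0, 125.0], [620.6, 25.3])]
shaker_grip [(0.58, [320.0, 87.0], [633.5, 22.8])]
wedge [(0.66, [316.0, 155.0], [609.8, 26.3])]
```

View pics/w3.png

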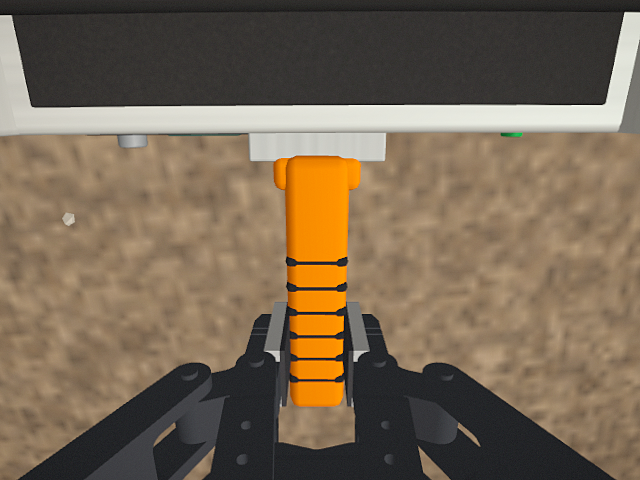

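```bash
python3 -c "
from sw import *
plan(np.zeros(3),[.15,-.15,.15,0.0],(95,0))"
```

```text
[-0.5, -4.8, 0] 0.050
[-0.7, -9.5, 0] 0.100
[-0.7, -14.3, 0] 0.150

[-2.9, -4.6, 0] 0.050
[-4.0, 5.2, 0] -0.050
[-4.2, 15.1, 0] -0.150

[-6.4, 5.1, 0] -0.050
[-7.6, -5.1, 0] 0.050
[-7.8, -15.4, 0] 0.150

[-9.1, -10.2, 0] 0.100
[-10.0, -5.0, 0] 0.050
[-10.8, 0.3, 0] 0.000
```

Call:
arm_command --rows '[{"grip": 0,"linear": [-0.7,-9.5,0],"rot": [0,0,0.1]},{"grip": 0,"linear": [-0.7,-14.3,0],"rot": [0,0,0.15]},{"grip": 0,"linear": [-2.9,-4.6,0],"rot": [0,0,0.05]},{"grip": 0,"linear": [-4,5.2,0],"rot": [0,0,-0.05]},{"grip": 0,"linear": [-4.2,15.1,0],"rot": [0,0,-0.15]},{"grip": 0,"linear": [-6.4,5.1,0],"rot": [0,0,-0.05]},{"grip": 0,"linear": [-7.6,-5.1,0],"rot": [0,0,0.05]},{"grip": 0,"linear": [-7.8,-15.4,0],"rot": [0,0,0.15]},{"grip": 0,"linear": [-10,-5,0],"rot": [0,0,0.05]},{"grip": 0,"linear": [-10.8,0.3,0],"rot": [0,0,0]}]'

```text
clock: 7.8
position: [533.4, 34.3, 36.1]
ee_rot: [0.999, -0.05, 0.004, -0.001]
contact_force: [6.5, 1.3, -1.3]
gripper_width: 20.2
grasp_force: 60.1
```

```bash
python3 c.py w4.png;  python3 -c "
from sw import *
plan(np.zeros(3),[.15,-.15,.15,0.0],(106,0))"
```

```text
7.8 [533.4  34.3  36.1] [ 0.995 -0.1  ] [ 6.5  1.3 -1.3] 20.220515269611475
shaker_mouth [(0.84, [319.0, 100.0], [619.4, 24.7])]
shaker_grip [(0.97, [318.0, 57.0], [633.5, 23.6])]
wedge [(0.82, [316.0, 157.0], [599.2, 27.7])]
[-0.5, -5.3, 0] 0.050
[-0.7, -10.6, 0] 0.100
[-0.6, -16.0, 0] 0.150

[-2.9, -5.2, 0] 0.050
[-4.0, 5.8, 0] -0.050
[-4.1, 16.8, 0] -0.150

[-6.4, 5.6, 0] -0.050
[-7.6, -5.7, 0] 0.050
[-7.7, -17.0, 0] 0.150

[-9.0, -11.3, 0] 0.100
[-10.0, -5.6, 0] 0.050
[-10.8, 0.3, 0] 0.000
```

Call:
arm_command --rows '[{"grip": 0,"linear": [-0.7,-10.6,0],"rot": [0,0,0.1]},{"grip": 0,"linear": [-0.6,-16,0],"rot": [0,0,0.15]},{"grip": 0,"linear": [-2.9,-5.2,0],"rot": [0,0,0.05]},{"grip": 0,"linear": [-4,5.8,0],"rot": [0,0,-0.05]},{"grip": 0,"linear": [-4.1,16.8,0],"rot": [0,0,-0.15]},{"grip": 0,"linear": [-6.4,5.6,0],"rot": [0,0,-0.05]},{"grip": 0,"linear": [-7.6,-5.7,0],"rot": [0,0,0.05]},{"grip": 0,"linear": [-7.7,-17,0],"rot": [0,0,0.15]},{"grip": 0,"linear": [-10,-5.6,0],"rot": [0,0,0.05]},{"grip": 0,"linear": [-10.8,0.3,0],"rot": [0,0,0]}]'

```text
clock: 9.25
position: [522.1, 35.1, 36.0]
ee_rot: [0.999, -0.05, 0.004, -0.001]
contact_force: [4.8, 2.4, -1.1]
gripper_width: 20.5
grasp_force: 60.2
```

```bash
python3 c.py w5.png;  python3 -c "
from sw import *
plan(np.zeros(3),[.15,-.15,0.0],(116,0))"
```

```text
9.25 [522.1  35.1  36. ] [ 0.995 -0.099] [ 4.8  2.4 -1.1] 20.53413173993379
shaker_mouth [(0.77, [317.0, 63.0], [620.3, 24.9])]
shaker_grip [(0.73, [317.0, 20.0], [633.6, 23.6])]
wedge [(0.81, [317.0, 156.0], [588.5, 28.2])]
[-0.5, -5.8, 0] 0.050
[-0.6, -11.6, 0] 0.100
[-0.5, -17.5, 0] 0.150

[-2.9, -5.7, 0] 0.050
[-4.0, 6.3, 0] -0.050
[-4.0, 18.3, 0] -0.150

[-5.4, 12.2, 0] -0.100
[-6.4, 6.1, 0] -0.050
[-7.2, 0.0, 0] 0.000
```

Call:
arm_command --rows '[{"grip": 0,"linear": [-0.6,-11.6,0],"rot": [0,0,0.1]},{"grip": 0,"linear": [-0.5,-17.5,0],"rot": [0,0,0.15]},{"grip": 0,"linear": [-2.9,-5.7,0],"rot": [0,0,0.05]},{"grip": 0,"linear": [-4,6.3,0],"rot": [0,0,-0.05]},{"grip": 0,"linear": [-4,18.3,0],"rot": [0,0,-0.15]},{"grip": 0,"linear": [-5.4,12.2,0],"rot": [0,0,-0.1]},{"grip": 0,"linear": [-7.2,0,0],"rot": [0,0,0]},{"grip": 0,"linear": [-10,0,0],"rot": [0,0,0]},{"grip": 0,"linear": [-12,0,0],"rot": [0,0,0]}]'

```text
clock: 10.58
position: [507.9, 35.7, 35.7]
ee_rot: [0.999, -0.05, 0.001, -0.0]
contact_force: [3.3, 0.7, 0.1]
gripper_width: 20.4
grasp_force: 60.4
```

```bash
python3 c.py w6.png
```

```text
10.575 [507.9  35.7  35.7] [ 0.995 -0.099] [3.3 0.7 0.1] 20.40065817980155
shaker_mouth [(0.98, [315.0, 20.0], [619.4, 25.1])]
shaker_grip []
wedge [(0.87, [317.0, 156.0], [574.2, 28.7])]
```

Call:
arm_command --rows '[{"grip": 0,"linear": [-7,0,0],"rot": [0,0,0]},{"grip": 0,"linear": [-14,0,0],"rot": [0,0,0]},{"grip": 0,"linear": [-21,0,0],"rot": [0,0,0]},{"grip": 0,"linear": [-28,0,0],"rot": [0,0,0]},{"grip": 0,"linear": [-35,0,0],"rot": [0,0,0]},{"grip": 0,"linear": [-42,0,0],"rot": [0,0,0]},{"grip": 0,"linear": [-50,0,0],"rot": [0,0,0]},{"grip": 0,"linear": [-60,0,0],"rot": [0,0,0]},{"grip": 0,"linear": [-70,0,0],"rot": [0,0,0]},{"grip": 0,"linear": [-70,0,0],"rot": [0,0,0]}]'

```text
clock: 12.02
position: [435.9, 42.3, 35.3]
ee_rot: [0.999, -0.051, -0.001, 0.0]
contact_force: [0.9, 0.2, -3.2]
gripper_width: 20.3
grasp_force: 59.7
```

```bash
python3 c.py w7.png
```

```text
12.025 [435.9  42.3  35.3] [ 0.995 -0.101] [ 0.9  0.2 -3.2] 20.306628665200986
shaker_mouth []
shaker_grip []
wedge [(0.91, [317.0, 155.0], [502.6, 35.3])]
```

View pics/w7.png

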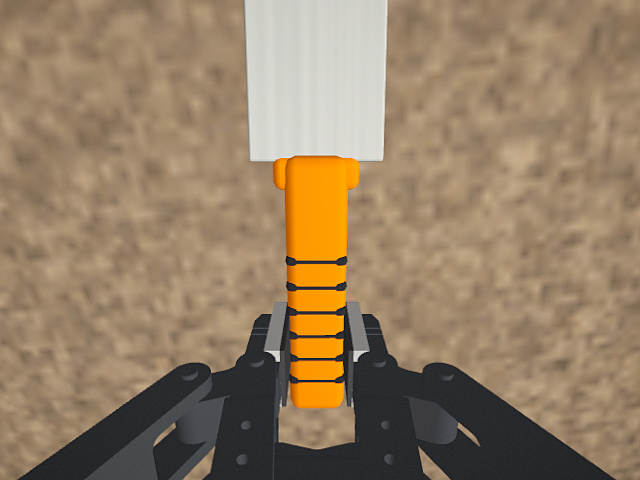

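Call:
arm_command --rows '[{"grip": 0,"linear": [0,0,8],"rot": [0,0,0]},{"grip": 0,"linear": [0,0,16],"rot": [0,0,0]},{"grip": 0,"linear": [0,0,22],"rot": [0,0,0]},{"grip": 0,"linear": [0,0,26],"rot": [0,0,0]},{"grip": 0,"linear": [0,0,29],"rot": [0,0,0]},{"grip": 0,"linear": [0,0,31],"rot": [0,0,0]},{"grip": 0,"linear": [0,0,31],"rot": [0,0,0]}]'

```text
clock: 13.1
position: [436.9, 42.5, 5.1]
ee_rot: [0.999, -0.051, 0.0, -0.0]
contact_force: [-5.2, -0.3, 5.2]
gripper_width: 20.4
grasp_force: 60.9
```

Call:
arm_command --rows '[{"grip": 0,"linear": [0,0,1],"rot": [0,0,0]},{"grip": 0.3,"linear": [0,0,1],"rot": [0,0,0]},{"grip": 0.6,"linear": [0,0,1],"rot": [0,0,0]},{"grip": 1,"linear": [0,0,1],"rot": [0,0,0]},{"grip": 1,"linear": [0,0,-20],"rot": [0,0,0]},{"grip": 1,"linear": [40,0,-60],"rot": [0,0,0]},{"grip": 1,"linear": [70,0,-100],"rot": [0,0,0]},{"grip": 1,"linear": [70,0,-100],"rot": [0,0,0]}]'

```text
clock: 14.1
position: [511.2, 36.2, 107.5]
ee_rot: [0.999, -0.051, 0.004, -0.002]
contact_force: [-0.1, -0.2, 0.3]
gripper_width: 85.6
grasp_force: 0.0
```

```bash
python3 - <<'E'
from h import *; from o import handle
Z.update(wedge=0,wedge_balance=7,wedge_nose=4,wedge_handle=10)
s=arm.read_state();print(s["clock"],s["position"].round(1))
p,W=cam("wrist");save(p,"w8.png");print(handle(p,W,20))
for q in ["shaker_mouth","wedge","wedge_balance","wedge_nose","wedge_handle"]:
    print(q,[(round(t["score"],2),np.round(t["pixel"]).tolist(),hit(p,W,t["pixel"],Z[q])[:2].round(1).tolist()) for t in models.tip_of(p,q)[:1]])
E
```

```text
14.1 [511.2  36.2 107.5]
(array([455.1,  40.8]), array([ 28.9, 100.9]), [[403.5, 31.399999618530273], [503.8999938964844, 21.299999237060547], [506.79998779296875, 50.099998474121094], [406.3999938964844, 60.20000076293945]], np.float32(-0.09140392))
shaker_mouth [(0.61, [315.0, 59.0], [620.1, 26.2])]
wedge [(0.97, [317.0, 254.0], [501.8, 37.1])]
wedge_balance []
wedge_nose [(0.57, [318.0, 131.0], [583.3, 27.9])]
wedge_handle [(0.59, [318.0, 350.0], [431.5, 43.2])]
```

View pics/w8.png

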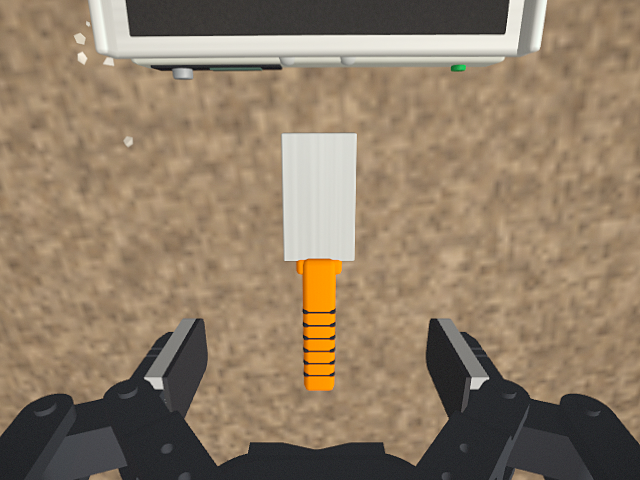

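Call:
arm_command --rows '[{"grip": 1,"linear": [24,0.5,40],"rot": [0,0,0]},{"grip": 1,"linear": [24,0.5,80],"rot": [0,0,0]},{"grip": 1,"linear": [24,0.5,100],"rot": [0,0,0]},{"grip": 0.8,"linear": [24,0.5,106],"rot": [0,0,0]},{"grip": 0.6,"linear": [24,0.5,107],"rot": [0,0,0]},{"grip": 0.3,"linear": [24,0.5,107],"rot": [0,0,0]},{"grip": 0,"linear": [24,0.5,107],"rot": [0,0,0]},{"grip": 0,"linear": [24,0.5,107],"rot": [0,0,0]},{"grip": 0,"linear": [24,0.5,107],"rot": [0,0,0]}]'

```text
clock: 15.52
position: [530.9, 32.8, -1.9]
ee_rot: [0.999, -0.051, 0.001, -0.0]
contact_force: [-2.0, 2.2, 5.4]
gripper_width: 44.6
grasp_force: 66.5
```

Call:
arm_command --rows '[{"grip": 0,"linear": [0,0,-6],"rot": [0,0,0]},{"grip": 0,"linear": [0,0,-14],"rot": [0,0,0]},{"grip": 0,"linear": [0,0,-24],"rot": [0,0,0]},{"grip": 0,"linear": [0,0,-36],"rot": [0,0,0]},{"grip": 0,"linear": [0,0,-50],"rot": [0,0,0]},{"grip": 0,"linear": [0,0,-60],"rot": [0,0,0]},{"grip": 0,"linear": [0,0,-60],"rot": [0,0,0]},{"grip": 0,"linear": [0,0,-60],"rot": [0,0,0]}]'

```text
clock: 16.52
position: [530.2, 32.4, 57.1]
ee_rot: [0.999, -0.051, -0.0, 0.0]
contact_force: [0.3, -0.2, -4.5]
gripper_width: 44.6
grasp_force: 62.5
```

```bash
python3 - <<'E'
from h import *
s=arm.read_state();print(s["clock"],s["position"].round(1),s["contact_force"],s["gripper_width"],s["joints"].round(2))
p,W=cam("wrist");w=p["frame"].copy()
for n in ["scene","side"]:
    p,W=cam(n); h=cv2.cvtColor(p["frame"],cv2.COLOR_RGB2HSV)
    m=cv2.inRange(h,(100,150,60),(125,255,255));n_,l,st,_=cv2.connectedComponentsWithStats(m);ys,xs=np.nonzero(l==1+np.argmax(st[1:,4]))
    P=np.array([hit(p,W,(x,y),18)[:2] for x,y in zip(xs,ys)],np.float32)
    print(n,cv2.minAreaRect(P),cv2.boxPoints(cv2.minAreaRect(P)).round().tolist())
s=p["frame"][150:390,180:500]
cv2.imwrite("pics/c9.png",cv2.cvtColor(np.vstack([cv2.resize(w,(640,300)),cv2.resize(s,(640,300))]),cv2.COLOR_RGB2BGR))
E
```

```text
16.525 [530.2  32.4  57.1] [ 0.3301442  -0.20472857 -4.497293  ] 44.56600429443492 [ 0.37  0.42 -0.44 -0.   -0.71  1.1 ]
scene ((444.6236572265625, -272.4977722167969), (239.62257385253906, 168.75807189941406), 18.385549545288086) [[304.0, -230.0], [358.0, -390.0], [585.0, -315.0], [532.0, -155.0]]
side ((448.3687744140625, -281.969482421875), (235.84637451171875, 122.59967041015625), 18.931535720825195) [[317.0, -262.0], [357.0, -378.0], [580.0, -302.0], [540.0, -186.0]]
```

View pics/c9.png

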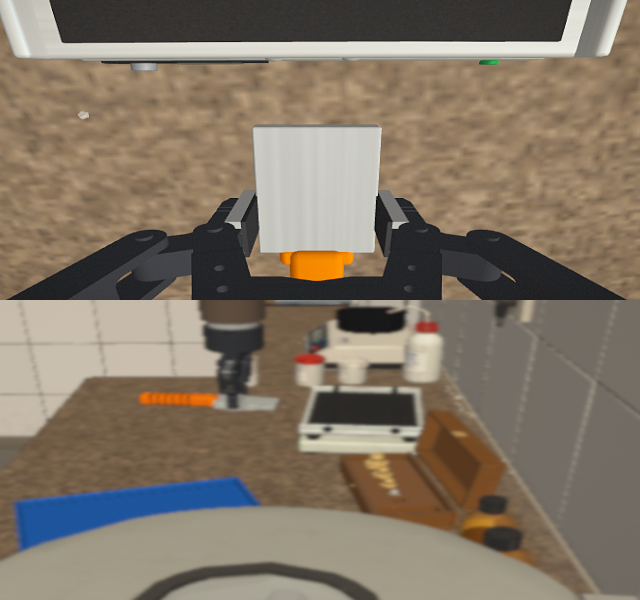

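```bash
python3 -c "
from h import *
go([420,-300,200],.32)"
```

```text
lin [ -75.9  341.9 -143. ] rot [ 0.     0.001 -0.422]
```

Call:
arm_command --rows '[{"grip": 0,"linear": [0,10,-40],"rot": [0,0,0]},{"grip": 0,"linear": [-8,40,-80],"rot": [0,0,-0.05]},{"grip": 0,"linear": [-18,85,-110],"rot": [0,0,-0.1]},{"grip": 0,"linear": [-30,130,-130],"rot": [0,0,-0.16]},{"grip": 0,"linear": [-40,180,-143],"rot": [0,0,-0.22]},{"grip": 0,"linear": [-50,230,-143],"rot": [0,0,-0.28]},{"grip": 0,"linear": [-60,275,-143],"rot": [0,0,-0.34]},{"grip": 0,"linear": [-70,315,-143],"rot": [0,0,-0.4]},{"grip": 0,"linear": [-76,342,-143],"rot": [0,0,-0.42]},{"grip": 0,"linear": [-76,342,-143],"rot": [0,0,-0.42]}]'

```text
clock: 17.92
position: [419.0, -301.2, 199.5]
ee_rot: [0.988, 0.157, -0.001, -0.0]
contact_force: [0.7, 0.4, -4.8]
gripper_width: 44.6
grasp_force: 63.8
```

```bash
python3 - <<'E'
from h import *
s=arm.read_state();print(s["clock"],s["position"].round(1),R.from_quat(s["ee_rot"]).as_matrix()[:2,0])
p,W=cam("wrist");save(p,"w10.png")
h=cv2.cvtColor(p["frame"],cv2.COLOR_RGB2HSV)
m=cv2.inRange(h,(100,130,50),(125,255,255));n_,l,st,_=cv2.connectedComponentsWithStats(m)
ys,xs=np.nonzero(np.isin(l,1+np.nonzero(st[1:,4]>300)[0]))
P=np.array([hit(p,W,(x,y),18)[:2] for x,y in zip(xs,ys)],np.float32)
r=cv2.minAreaRect(P);print(xs.min(),xs.max(),ys.min(),ys.max(),r,cv2.boxPoints(r).round().tolist(),models.tip_of(p,"tray")[:1])
for t in models.tip_of(p,"tray")[:1]: print(hit(p,W,t["pixel"],0))
E
```

```text
17.925 [ 419.  -301.2  199.5] [0.9508501  0.30964843]
214 414 11 301 ((451.29168701171875, -289.3878173828125), (239.22642517089844, 149.25302124023438), 18.406497955322266) [[314.0, -256.0], [361.0, -398.0], [588.0, -322.0], [541.0, -181.0]] [{'pixel': [314.4, 172.3], 'score': 0.86}]
[ 448.92853895 -289.27999687    0.        ]
```

View pics/w10.png

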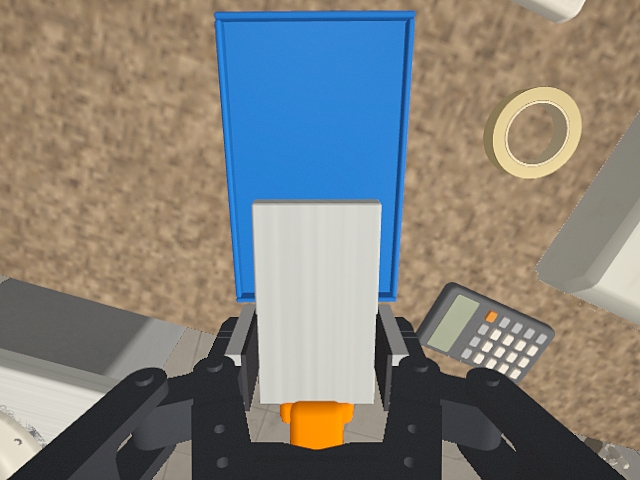

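Call:
arm_command --rows '[{"grip": 0,"linear": [30,-1,20],"rot": [0,0,-0.006]},{"grip": 0,"linear": [60,-1.5,60],"rot": [0,0,-0.006]},{"grip": 0,"linear": [71,-1.5,100],"rot": [0,0,-0.006]},{"grip": 0,"linear": [71,-1.5,135],"rot": [0,0,-0.006]},{"grip": 0,"linear": [71,-1.5,160],"rot": [0,0,-0.006]},{"grip": 0,"linear": [71,-1.5,175],"rot": [0,0,-0.006]},{"grip": 0,"linear": [71,-1.5,185],"rot": [0,0,-0.006]},{"grip": 0,"linear": [71,-1.5,190],"rot": [0,0,-0.006]},{"grip": 0,"linear": [71,-1.5,190],"rot": [0,0,-0.006]}]'

```text
clock: 19.2
position: [487.5, -276.5, 10.7]
ee_rot: [0.987, 0.161, 0.0, 0.0]
contact_force: [0.7, 0.0, -4.3]
gripper_width: 44.4
grasp_force: 63.7
```

Call:
arm_command --rows '[{"grip": 0,"linear": [0,0,3],"rot": [0,0,0]},{"grip": 0,"linear": [0,0,5],"rot": [0,0,0]},{"grip": 0,"linear": [0,0,6.5],"rot": [0,0,0]},{"grip": 0,"linear": [0,0,7],"rot": [0,0,0]},{"grip": 0,"linear": [0,0,7],"rot": [0,0,0]}]'

```text
clock: 19.82
position: [487.2, -276.4, 3.3]
ee_rot: [0.987, 0.161, 0.0, 0.0]
contact_force: [-0.2, -0.3, -4.2]
gripper_width: 44.5
grasp_force: 63.8
```

Still carrying the weight; lower a little more.

Call:
arm_command --rows '[{"grip": 0,"linear": [0,0,1],"rot": [0,0,0]},{"grip": 0,"linear": [0,0,1.5],"rot": [0,0,0]},{"grip": 0,"linear": [0,0,1.5],"rot": [0,0,0]}]'

```text
clock: 20.2
position: [487.3, -276.4, 3.1]
ee_rot: [0.987, 0.162, 0.0, 0.0]
contact_force: [-2.8, 1.5, 4.7]
gripper_width: 44.2
grasp_force: 67.4
```

Touched down; release and rise.

Call:
arm_command --rows '[{"grip": 0.6,"linear": [0,0,0],"rot": [0,0,0]},{"grip": 0.75,"linear": [0,0,0],"rot": [0,0,0]},{"grip": 0.75,"linear": [0,0,0],"rot": [0,0,0]},{"grip": 0.75,"linear": [0,0,-15],"rot": [0,0,0]},{"grip": 0.75,"linear": [0,0,-60],"rot": [0,0,0]},{"grip": 0.75,"linear": [0,0,-120],"rot": [0,0,0]},{"grip": 0.75,"linear": [0,0,-150],"rot": [0,0,0]},{"grip": 0.75,"linear": [0,0,-150],"rot": [0,0,0]}]'

```text
clock: 21.2
position: [489.0, -277.0, 156.1]
ee_rot: [0.987, 0.162, 0.004, 0.002]
contact_force: [-0.4, -0.5, 0.1]
gripper_width: 64.2
grasp_force: 0.0
```

```bash
python3 - <<'E'
from h import *; from o import handle
p,W=cam("wrist");save(p,"w11.png");print(handle(p,W,25),models.tip_of(p,"wedge")[:1])
E
```

```text
(array([ 415.9, -300.1]), array([100.7,  27.7]), [[363.79998779296875, -302.79998779296875], [372.5, -329.1000061035156], [468.1000061035156, -297.29998779296875], [459.29998779296875, -271.0]], np.float32(0.32222468)) [{'pixel': [310.0, 259.3], 'score': 0.96}]
```

View pics/w11.png

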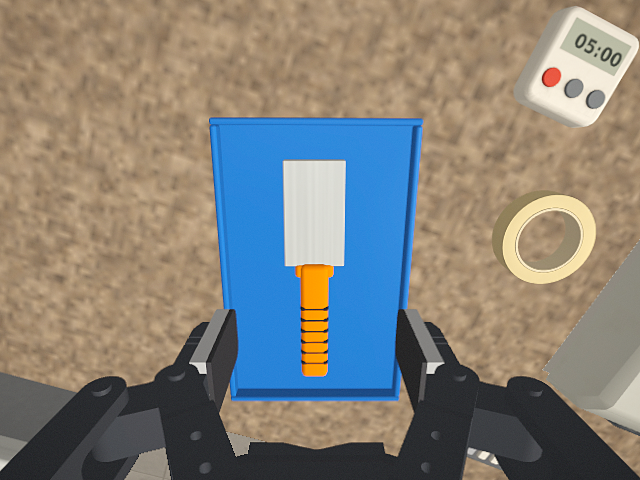

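The wedge lies flat and centred in the tray: head at (314,212), handle end at (315,375), clear of all the walls.

```bash
python3 -c "
from bench import job
print(job.job_done())"
```

```text
the job is handed in; nothing more can be done
None
```

I worked the wedge out of the shaker, laid it on the bench, then picked it up by the steel head and set it flat in the blue tray; the job is handed in, but the judging result was not shown.

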